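Test the glue syringes and throw out the one that sticks

TASK

Before the next gluing session on the panel, test the three syringes in the rack: gently push each plunger in as far as it will go, without forcing one that stops short. Leave those that go fully home lying in the rack with their plungers home, and lay the one that sticks part-way flat in the white discard tray, its plunger as it stopped. Leave everything else on the bench where it is.

Things in the scene. Friction and masses are not known exactly. Their poses are not given: they have to be found in the camera images.
- rack: Low plywood rack, fixed; origin on the table. x: the way plungers are pushed. Base 12 mm thick, from 60 mm behind to 85 mm ahead of the origin, 222 mm wide; two notched cross boards, 55 mm high, 69 mm clear between. Syringes lie level, open above, 66 mm apart across y, axes 45 mm up, barrel centres 10 mm ahead of the origin; flanges bear on the near board, thumb plates overhang the base.
- barrel_1 (a point): Centre of syringe 1's barrel, on its axis: clear, 24 mm outside diameter, 100 mm long; 48 g in all; the three are alike. Its x axis runs along the barrel to the nozzle, whose tip is 66 mm from here. The flange with two finger wings (40 mm across, 26 mm high, 3 mm thick) ends the barrel 50 mm the other way.
- thumb_1: Thumb plate of syringe 1, its origin in the middle of the outer face: a round plate 26 mm in diameter and 3 mm thick on the end of the plunger; pushing this face along the syringe's x axis drives the plunger in. It moves with the plunger.
- plunger_1 (a joint): How far plunger 1 is pushed in (m): 0 fully drawn, 0.060 fully home (thumb plate then 8 mm off the finger flange). Starts 0 to 10 mm in. A free plunger slides under 2 to 4 N and stays where it is left; the one that sticks slides as freely part of the way, then stops dead 20 mm or more short of home. Which one sticks cannot be seen. Over 90 N (a stop met at over 0.1 m/s) breaks it.
- barrel_2 (a point): Centre of syringe 2's barrel, on its axis: clear, 24 mm outside diameter, 100 mm long; 48 g in all; the three are alike. Its x axis runs along the barrel to the nozzle, whose tip is 66 mm from here. The flange with two finger wings (40 mm across, 26 mm high, 3 mm thick) ends the barrel 50 mm the other way.
- thumb_2: Thumb plate of syringe 2, its origin in the middle of the outer face: a round plate 26 mm in diameter and 3 mm thick on the end of the plunger; pushing this face along the syringe's x axis drives the plunger in. It moves with the plunger.
- plunger_2 (a joint): How far plunger 2 is pushed in (m): 0 fully drawn, 0.060 fully home (thumb plate then 8 mm off the finger flange). Starts 0 to 10 mm in. A free plunger slides under 2 to 4 N and stays where it is left; the one that sticks slides as freely part of the way, then stops dead 20 mm or more short of home. Which one sticks cannot be seen. Over 90 N (a stop met at over 0.1 m/s) breaks it.
- barrel_3 (a point): Centre of syringe 3's barrel, on its axis: clear, 24 mm outside diameter, 100 mm long; 48 g in all; the three are alike. Its x axis runs along the barrel to the nozzle, whose tip is 66 mm from here. The flange with two finger wings (40 mm across, 26 mm high, 3 mm thick) ends the barrel 50 mm the other way.
- thumb_3: Thumb plate of syringe 3, its origin in the middle of the outer face: a round plate 26 mm in diameter and 3 mm thick on the end of the plunger; pushing this face along the syringe's x axis drives the plunger in. It moves with the plunger.
- plunger_3 (a joint): How far plunger 3 is pushed in (m): 0 fully drawn, 0.060 fully home (thumb plate then 8 mm off the finger flange). Starts 0 to 10 mm in. A free plunger slides under 2 to 4 N and stays where it is left; the one that sticks slides as freely part of the way, then stops dead 20 mm or more short of home. Which one sticks cannot be seen. Over 90 N (a stop met at over 0.1 m/s) breaks it.
- tray: Shallow white enamelled discard tray, empty, fixed to the table: 240 mm long along its x, 150 mm wide along its y, 34 mm high outside, walls and floor 3 mm; origin under its centre, on the table.
- jar: Small screw-cap jar, 54 mm across, 75 mm high, beyond the rack; origin under its centre. Not part of the job.
- dish: White mixing dish, 80 mm across, 28 mm high, beyond the rack; origin under its centre. Not part of the job.
- brush: Slim round brush 190 mm long, 10 mm high, lying to the left; origin under its middle. Not part of the job.
- palette_knife: Palette knife 180 mm long, 14 mm high, lying beyond the tray; origin under the join of handle and blade. Not part of the job.
- loupe: Black eye loupe, 42 mm across, 44 mm high, on the robot's side of the tray; origin under its centre. Not part of the job.
- weight: Steel pressing weight with a knob, 64 mm across, 64 mm high, to the left; origin under its centre. Not part of the job.
- brush_pot: Terracotta pot of brushes, 76 mm across, 90 mm high (brushes up to 210 mm), to the right; origin under its centre. Not part of the job.
Mind the look-alikes: they are no part of the job. What is shaped like the part that bears barrel_3 but purple is not meant.

How it is judged:
By the outcome, as a careful person would: the job done as asked, in the order asked, and still so for the second after the job is handed in, with the robot touching nothing.
It also fails if it takes over 64 s, if anything falls off the work surface, if the arm or the gripper's body presses on something with over 40 N, if the wrist force passes 120 N, or if a joint passes its speed limit or range.

ROBOT

A 7-joint arm with a two-finger parallel gripper is mounted at the origin on the work surface. World frame = base frame: x ahead of the robot, y to its left, z up, the work surface at z = 0. Lengths are in m, angles in rad, forces in N, time in s.
With the tool pointing down it reaches from about 0.4 to 0.925 m from the base axis. Payload 5.6 kg.
Tool frame: the origin (TCP) lies midway between the tips of the shut fingers; the grasp point (between the pads) lies 19 mm behind it (arm.grip_depth is the distance from the TCP to the grasp point, in m); z points along the fingers, y is the line along which they close (so a half turn about z gives the same grasp; the last joint's range is limited). The gripper opens to 85 mm and grips with 20 to 120 N. Pads are 22 mm wide; open, the fingers measure 114 mm over their backs; the gripper's body (76 mm by 85 mm) begins 54 mm behind the grasp point. The pads swing forward as they close: fully open they stand 13 mm farther back than shut.
Start: joints at [1.157, 0.468, -0.012, 1.603, 0.006, 1.071, -0.056], TCP at [0.235, -0.606, 0.231] pointing down, gripper open.
Joint ranges: [-2.53, 2.53], [-0.31, 2.02], [-1.57, 1.55], [0.28, 2.44], [-1.29, 4.43], [0.15, 1.84], [-2.92, 2.92]. Speed limits (rad/s): [2.57, 2.57, 3.14, 3.14, 3.14, 3.14, 3.14].

INTERFACE

Orientations are given as a rotation vector (axis times angle).
In Python, from bench import arm, optics gives the robot as it stands. The module is installed in compiled form; this text tells all that it offers.
- The arm moves only by the shell command python3 -m crank 'ROWS' [OPENING] [FORCE]. ROWS is JSON, a list of rows, each an object of numbers: "tx", "ty", "tz": the shift along the tool's x, y, z as a fraction of full scale; "ax", "ay", "az": the turn, a rotation vector about the tool's x, y, z as a fraction of full scale. A call has 1 to 8 rows; each row is the pose to reach, as a shift and turn from the pose commanded when the call began, along the tool's axes at that moment; what a row does not reach only later rows make up. Full scale, the value 1, is 0.1 m for a shift and 45 degrees for a turn. A row lasts 1/10 s, in which the tool goes at most 50 mm and 8.59 degrees, less where a joint would pass 70% of its speed; a pose out of reach is approached as far as the arm can. A call with a number of a shift or a turn outside -1 to 1 is refused whole. A call with a gripper value outside its range is refused whole. OPENING is the opening, from -1 (shut) to 1 (fully open), set as the call begins (- or left out, the last holds). The fingers move at their own pace and stop on an object; FORCE is the grip in N (left out, the last holds). Time passes only in rows, so rows that repeat a pose let the fingers close. It gives the time, the measured TCP pose, the force, the opening and the grip force at its end, in the units of the state.
- arm.get_state(): the state, without advancing time (a new reading comes with each control period).
- optics.capture(name): name is "scene" or "top" or "wrist"; returns a dict with "image" (384x512x3 uint8, blue, green, red), "depth" (384x512 float32, m along the optical axis (not along the pixel's ray), 0 where there is no reading), "fov_y" (degrees; the focal length in pixels is half the picture's height over the tangent of half this angle, whatever the lens; pixels are square), "cx", "cy" (the principal point, pixels), "cam_to_world" (4x4, takes a point from camera to world coordinates). Camera axes: x right, y down, z forward; pixel columns grow to the right and rows downward; lengths in m; the calibration is good to about 2 mm. The wrist camera is an equidistant fisheye: a pixel r from the principal point sees the ray r / f radians off the axis. A picture is of the moment at which its call begins.
- arm.hand_in(): hands the job in; it is judged then, once.
The state is a dict: "clock": time; "q": joint angles; "joint_vel": joint speeds; "effort": joint torques, N m; "tool_pos": TCP position; "eef_rot": TCP orientation; "ft_force": force on the tool from outside, world axes, zero at the start; "moment": the same for the moment, N m; "gripper_width": finger opening in m; "finger_force": force on a finger pad.
Only numpy, scipy, OpenCV 4.12 (cv2) and the standard library are available. Lean on these libraries where they do the work, as an engineer would, in place of code of your own. Each camera call takes 0.05 s, during which the arm holds its last target. There are 200 camera calls.

## Working session

There is one attempt and no reset: what is moved stays moved. The work goes in short steps, Python scripts to look and compute and a shell command to move; the robot and the scene stay as the last step left them, time stands still between calls to the robot, and variables do not carry over. Pictures are saved under pics/ and viewed, at most 10 in all, crops included, and the job is handed in when it is done.

```bash
mkdir -p pics; cat > h.py <<'E'
import numpy as np, cv2
from bench import arm, optics
def cap(n):
    c=optics.capture(n); np.savez('%s.npz'%n,**c); return c
def load(n): return dict(np.load('%s.npz'%n))
def f(c): return c['image'].shape[0]/2/np.tan(np.radians(float(c['fov_y']))/2)
def cloud(c):
    v,u=np.mgrid[0:384,0:512]; d=c['depth']; p=np.stack([(u-c['cx'])/f(c)*d,(v-c['cy'])/f(c)*d,d],-1)
    T=c['cam_to_world']; return p@T[:3,:3].T+T[:3,3]
def onplane(c,u,v,z):
    r=np.array([(u-c['cx'])/f(c),(v-c['cy'])/f(c),1.]); T=c['cam_to_world']; r=T[:3,:3]@r; o=T[:3,3]
    return o+r*(z-o[2])/r[2]
E
python3 - <<'E'
from h import *
s=cap('scene');t=cap('top')
cv2.imwrite('pics/a.png',cv2.resize(s['image'],(800,600),interpolation=2)); cv2.imwrite('pics/b.png',cv2.resize(t['image'],(800,600),interpolation=2))
for c in(s,t): print(c['fov_y'],c['cam_to_world'].round(3).tolist())
print(arm.get_state())
E
```

```text
56.82109420975296 [[-0.095, 0.741, -0.664, 1.212], [0.995, 0.06, -0.075, 0.065], [-0.016, -0.668, -0.744, 0.815], [0.0, 0.0, 0.0, 1.0]]
43.44993052039431 [[0.031, -0.978, 0.208, 0.302], [-1.0, -0.031, 0.003, 0.002], [0.004, -0.208, -0.978, 1.277], [0.0, 0.0, 0.0, 1.0]]
{'clock': 0.1, 'q': array([ 1.15698911,  0.46830338, -0.01162954,  1.60350867,  0.00602026,
        1.07138721, -0.05632638]), 'joint_vel': array([-9.35111729e-04, -1.06320386e-03, -7.46470338e-04, -2.28403895e-04,
       -1.37982498e-03,  7.19057178e-05,  1.80188231e-03]), 'effort': array([ 1.27320749e-03, -5.33515620e+01,  2.16424215e-02, -2.51964176e+01,
        1.15099928e-02,  4.29732405e-03, -8.65803258e-06]), 'tool_pos': array([ 0.23531234, -0.60538922,  0.2304338 ]), 'eef_rot': array([-3.08627574e+00, -5.78762842e-01,  6.38355384e-04]), 'ft_force': array([ 0.49770163,  0.32223493, -0.20674498]), 'moment': array([0.02585014, 0.0201582 , 0.03163472]), 'finger_force': 0.0, 'gripper_width': 0.08554794330346745}
```

View pics/a.png

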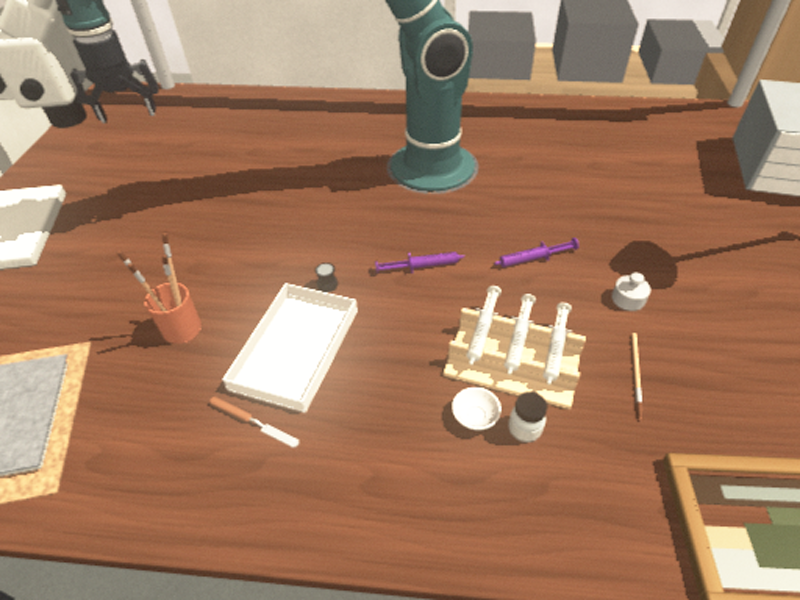

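View pics/b.png

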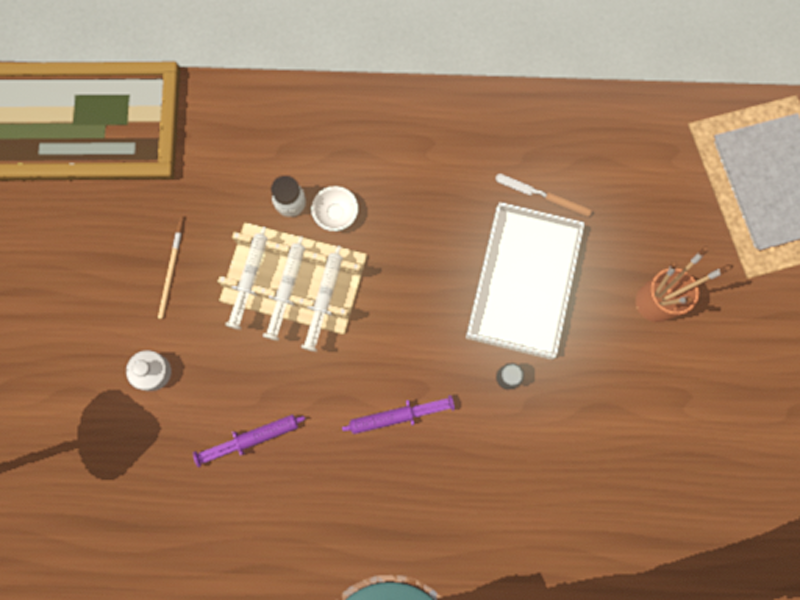

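Picture 1 (scene) shows the rack syringes at about (485,325), (521,335) and (559,343), and the tray at (292,347). Picture 2 (top) shows their thumb plates at about (233,323), (272,335) and (311,346), and the tray at (527,281).
Look-alikes: the purple syringes at top (250,440) and (400,415), which are not meant. I choose the three white ones in the rack and check them in a close crop.

```bash
python3 - <<'E'
from h import *
t=load('top'); s=load('scene')
for n,c,(x0,y0,x1,y1) in(('t',t,(130,135,245,230)),('s',s,(270,170,385,265))):
    P=cloud(c); hsv=cv2.cvtColor(c['image'],cv2.COLOR_BGR2HSV)
    m=((hsv[...,1]<50)&(hsv[...,2]>120)&(P[...,2]>.03)&(P[...,2]<.068)).astype(np.uint8)
    m[:y0]=0;m[y1:]=0;m[:,:x0]=0;m[:,x1:]=0
    k,l,st,_=cv2.connectedComponentsWithStats(m,connectivity=8)
    for i in range(1,k):
        if st[i,4]<60: continue
        p=P[l==i]; ctr=p[:,:2].mean(0); w,V=np.linalg.eigh(np.cov(p[:,:2].T)); d=V[:,1]*np.sign(V[0,1]); q=(p[:,:2]-ctr)@d
        print(n,st[i],ctr.round(4),np.degrees(np.arctan2(d[1],d[0])).round(1),q.min().round(4),q.max().round(4),np.percentile(p[:,2],[50,90,98]).round(4), 'ends',(ctr+q.min()*d).round(4),(ctr+q.max()*d).round(4))
    # tray
    m=((hsv[...,1]<40)&(hsv[...,2]>170)&(P[...,2]<.05)&(P[...,0]>.3)&(P[...,0]<.75)&(P[...,1]<-.05)&(P[...,1]>-.4)).astype(np.uint8)
    k,l,st,_=cv2.connectedComponentsWithStats(m); i=1+st[1:,4].argmax(); p=P[l==i]; print('tray',cv2.minAreaRect(p[:,:2].astype(np.float32)*1000),np.percentile(p[:,2],[5,50,95,99]).round(4))
    # rack
    m=(hsv[...,0]>15)&(hsv[...,0]<32)&(hsv[...,1]>50)&(P[...,2]>.004)&(P[...,2]<.07); m[:y0]=0;m[y1:]=0;m[:,:x0]=0;m[:,x1:]=0
    p=P[m]; print('rack',len(p),cv2.minAreaRect(p[:,:2].astype(np.float32)*1000),np.percentile(p[:,2],[5,50,95,99]).round(4))
    print('holes',(c['depth']==0).mean())
a=cv2.resize(t['image'][135:230,130:245],None,fx=5,fy=5,interpolation=2);b=cv2.resize(s['image'][170:265,275:385],None,fx=5,fy=5,interpolation=2)[:475]
b=b[:, :]
cv2.imwrite('pics/c.png',cv2.resize(np.hstack([a,b]),None,fx=.7,fy=.7))
E
```

```text
t [145 145  26  65 495] [0.5897 0.2563] -13.7 -0.0863 0.0914 [0.0529 0.058  0.0612] ends [0.5059 0.2767] [0.6785 0.2347]
t [169 152  26  65 497] [0.5736 0.1925] -13.7 -0.087 0.089 [0.053  0.0577 0.0599] ends [0.489  0.2131] [0.6601 0.1714]
t [193 158  26  66 503] [0.5579 0.1285] -13.5 -0.0875 0.0908 [0.0536 0.058  0.0602] ends [0.4727 0.149 ] [0.6462 0.1073]
tray ((612.9802856445312, -217.56228637695312), (159.3798370361328, 253.5426788330078), 77.56484985351562) [-0.0012  0.0034  0.0324  0.0364]
rack 3074 ((597.5400390625, 192.9854736328125), (237.3520050048828, 219.46734619140625), 75.77247619628906) [0.0078 0.0129 0.0553 0.0582]
holes 0.0038706461588541665
s [299 183  24  50 370] [0.5719 0.1302] -10.0 -0.1036 0.0761 [0.0554 0.0585 0.06  ] ends [0.4699 0.1482] [0.6468 0.117 ]
s [324 188  24  51 378] [0.5891 0.1937] -9.4 -0.1041 0.0736 [0.0555 0.0584 0.0597] ends [0.4863 0.2107] [0.6616 0.1818]
s [348 194  17  52 356] [0.5976 0.2562] -13.0 -0.0972 0.0811 [0.0555 0.0587 0.0604] ends [0.5029 0.2781] [0.6766 0.238 ]
tray ((590.5587158203125, -219.52606201171875), (174.3327178955078, 266.5235595703125), 77.50528717041016) [0.0016 0.0045 0.0336 0.0362]
rack 2376 ((613.8502807617188, 184.49598693847656), (222.1492462158203, 263.9171447753906), 76.24690246582031) [0.0105 0.0213 0.0551 0.0575]
holes 0.004155476888020833
```

View pics/c.png

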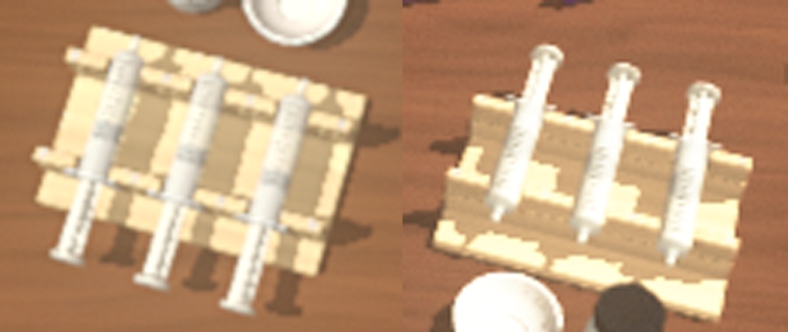

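The crop confirms three white syringes in the rack, with thumb plates towards the robot: left panel (68,258), (150,283), (235,305). The purple ones are not in the crop. Next is working out the turn and shift to get over the rack.

```bash
cat > go.py <<'E'
from h import *
import sys
from scipy.spatial.transform import Rotation as R
# python3 go.py x y z [yaw of tool x, deg]: shift in tool axes (units of .1 m), turn about tool z (units of 45 deg)
s=arm.get_state(); r=R.from_rotvec(s['eef_rot']); a=[float(v) for v in sys.argv[1:]]
X=r.as_matrix(); print('clock',s['clock'],'pos',s['tool_pos'].round(4),'yaw x',np.degrees(np.arctan2(X[1,0],X[0,0])).round(2),'zaxis',X[:,2].round(3),'F',s['ft_force'].round(1),'w',round(s['gripper_width'],4),'q',s['q'].round(2))
if len(a)>2: print('shift',(r.inv().apply(np.array(a[:3])-s['tool_pos'])/.1).round(3))
if len(a)>3:
    b=np.radians(a[3]); T=np.array([[np.cos(b),np.sin(b),0],[np.sin(b),-np.cos(b),0],[0,0,-1]]).T
    print('turn',((r.inv()*R.from_matrix(T)).as_rotvec()/np.radians(45)).round(3))
E
python3 go.py .43 0 .2 -14; python3 go.py .43 0 .2 166
```

```text
clock 0.1 pos [ 0.2353 -0.6054  0.2304] yaw x 21.24 zaxis [-0.001  0.001 -1.   ] F [ 0.5  0.3 -0.2] w 0.0855 q [ 1.16  0.47 -0.01  1.6   0.01  1.07 -0.06]
shift [ 4.008 -4.937  0.312]
turn [-0.002  0.001  0.783]
clock 0.1 pos [ 0.2353 -0.6054  0.2304] yaw x 21.24 zaxis [-0.001  0.001 -1.   ] F [ 0.5  0.3 -0.2] w 0.0855 q [ 1.16  0.47 -0.01  1.6   0.01  1.07 -0.06]
shift [ 4.008 -4.937  0.312]
turn [-1.000e-03 -2.000e-03 -3.217e+00]
```

```bash
python3 -m crank '[{"tx":0.3,"ty":-0.37,"az":0.19},{"tx":0.6,"ty":-0.74,"az":0.38},{"tx":0.8,"ty":-0.98,"az":0.57},{"tx":0.8,"ty":-0.98,"az":0.76},{"tx":0.8,"ty":-0.98,"az":0.783}]' -1; python3 go.py .43 0 .2 -14
```

```text
clock 0.1 pos [ 0.2353 -0.6054  0.2304] yaw x 21.24 zaxis [-0.001  0.001 -1.   ] F [ 0.5  0.3 -0.2] w 0.0855 q [ 1.16  0.47 -0.01  1.6   0.01  1.07 -0.06]
shift [ 4.008 -4.937  0.312]
turn [-0.002  0.001  0.783]invalid input at $[0]: expected keys tx, ty, tz, ax, ay, az
```

All six keys are required.

```bash
python3 -m crank '[{"tx":0.3,"ty":-0.37,"tz":0,"ax":0,"ay":0,"az":0.19},{"tx":0.6,"ty":-0.74,"tz":0,"ax":0,"ay":0,"az":0.38},{"tx":0.8,"ty":-0.98,"tz":0,"ax":0,"ay":0,"az":0.57},{"tx":0.8,"ty":-0.98,"tz":0,"ax":0,"ay":0,"az":0.76},{"tx":0.8,"ty":-0.98,"tz":0,"ax":0,"ay":0,"az":0.783}]' -1; python3 go.py .43 0 .2 -14
```

```text
clock: 0.6
tool_pos: [0.275, -0.4846, 0.2313]
eef_rot: [-3.118, 0.382, 0.0]
ft_force: [0.3, -0.4, -0.2]
gripper_width: 0.0123
finger_force: 0.0
clock 0.6 pos [ 0.275  -0.4846  0.2313] yaw x -13.96 zaxis [-0.  0. -1.] F [ 0.3 -0.4 -0.2] w 0.0123 q [ 0.94  0.31  0.07  1.84 -0.02  0.99 -0.8 ]
shift [ 0.334 -5.077  0.313]
turn [0.    0.    0.001]
```

```bash
for i in 1; do
python3 -m crank '[{"tx":0.1,"ty":-0.5,"tz":0,"ax":0,"ay":0,"az":0},{"tx":0.2,"ty":-1,"tz":0,"ax":0,"ay":0,"az":0}]'
python3 -m crank '[{"tx":0.1,"ty":-0.5,"tz":0,"ax":0,"ay":0,"az":0},{"tx":0.2,"ty":-1,"tz":0,"ax":0,"ay":0,"az":0}]'
python3 -m crank '[{"tx":0.1,"ty":-0.5,"tz":0,"ax":0,"ay":0,"az":0},{"tx":0.1,"ty":-1,"tz":0,"ax":0,"ay":0,"az":0}]'
python3 -m crank '[{"tx":0.0,"ty":-0.5,"tz":0,"ax":0,"ay":0,"az":0},{"tx":0.0,"ty":-1,"tz":0,"ax":0,"ay":0,"az":0}]'
python3 -m crank '[{"tx":0.0,"ty":-0.5,"tz":0,"ax":0,"ay":0,"az":0},{"tx":0.0,"ty":-1,"tz":0,"ax":0,"ay":0,"az":0}]'
done; python3 go.py .44 .16 .23 -14
```

```text
clock: 0.8
tool_pos: [0.3167, -0.3956, 0.2309]
eef_rot: [3.117, -0.385, -0.001]
ft_force: [2.4, 0.7, 0.9]
gripper_width: -0.0001
finger_force: 0.0
clock: 1.0
tool_pos: [0.3603, -0.3039, 0.2312]
eef_rot: [3.118, -0.381, 0.0]
ft_force: [1.1, -0.1, -0.5]
gripper_width: 0.0001
finger_force: 0.0
clock: 1.2
tool_pos: [0.395, -0.2102, 0.2314]
eef_rot: [3.118, -0.38, 0.002]
ft_force: [1.7, 0.6, -0.4]
gripper_width: 0.0001
finger_force: 0.0
clock: 1.4
tool_pos: [0.4183, -0.113, 0.2314]
eef_rot: [3.118, -0.38, 0.001]
ft_force: [1.0, -0.9, 0.6]
gripper_width: -0.0
finger_force: 0.0
clock: 1.6
tool_pos: [0.4426, -0.0159, 0.2315]
eef_rot: [3.118, -0.38, 0.001]
ft_force: [0.9, -0.6, 0.3]
gripper_width: -0.0003
finger_force: 0.0
clock 1.6 pos [ 0.4426 -0.0159  0.2315] yaw x -13.91 zaxis [ 0.001 -0.    -1.   ] F [ 0.9 -0.6  0.3] w -0.0003 q [ 0.26  0.14 -0.32  2.07  0.05  0.94 -1.9 ]
shift [-0.448 -1.701  0.014]
turn [ 0.    -0.001  0.002]
```

```bash

python3 -m crank '[{"tx":-0.1,"ty":-0.5,"tz":0,"ax":0,"ay":0,"az":0},{"tx":-0.1,"ty":-1,"tz":0,"ax":0,"ay":0,"az":0}]' >/dev/null
python3 -m crank '[{"tx":0,"ty":-0.5,"tz":0,"ax":0,"ay":0,"az":0},{"tx":0,"ty":-0.9,"tz":0,"ax":0,"ay":0,"az":0},{"tx":0,"ty":-0.9,"tz":0,"ax":0,"ay":0,"az":0},{"tx":0,"ty":-0.9,"tz":0,"ax":0,"ay":0,"az":0}]'
python3 - <<'E'
from h import *
c=cap('wrist'); cv2.imwrite('pics/w1.png',cv2.resize(c['image'],(800,600),interpolation=2)); print(f(c),c['cx'],c['cy'],c['cam_to_world'].round(3))
E
python3 go.py .44 .16 .23 -14
```

```text
clock: 2.2
tool_pos: [0.4783, 0.1689, 0.2307]
eef_rot: [3.118, -0.378, -0.002]
ft_force: [-0.1, -0.4, -0.4]
gripper_width: 0.0003
finger_force: 0.0
297.3186396354542 252.61965819017868 185.3258236858539 [[-0.24  -0.936 -0.256  0.543]
 [-0.971  0.232  0.063  0.152]
 [-0.     0.264 -0.965  0.373]
 [ 0.     0.     0.     1.   ]]
clock 2.25 pos [0.4783 0.1677 0.2307] yaw x -13.97 zaxis [-0.001 -0.001 -1.   ] F [1.2 0.5 0.2] w 0.0001 q [-0.03  0.27 -0.44  1.93  0.14  0.98 -2.34]
shift [-0.353  0.167  0.008]
turn [0.001 0.001 0.001]
```

View pics/w1.png

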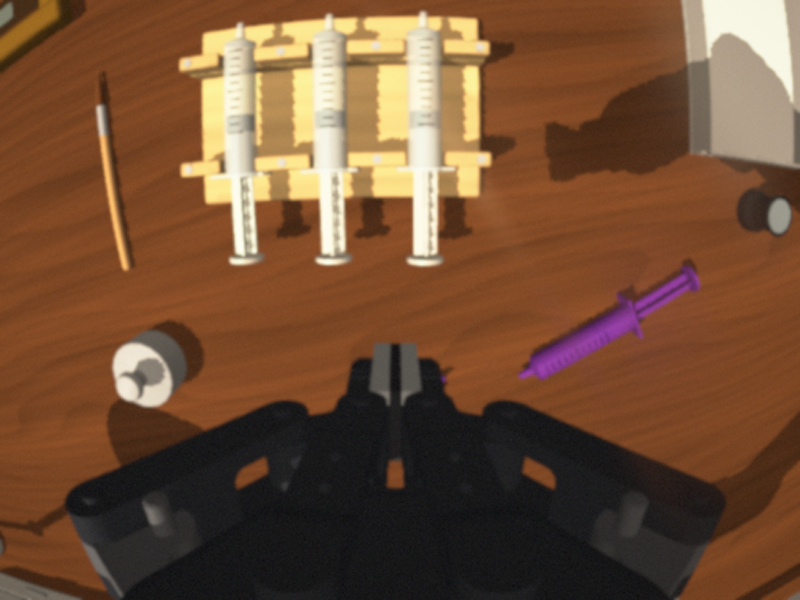

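The wrist view shows the thumb plates at about (246,259), (333,259) and (424,260), the flanges near y=171, and the nozzle tips at about (240,25), (329,15) and (423,13). I'll cast these, and compare with the depth and top views.

```bash
cat >> h.py <<'E'
def fray(c,u,v):
    x,y=u-c['cx'],v-c['cy']; r=np.hypot(x,y); th=r/f(c); T=c['cam_to_world']
    return T[:3,3],T[:3,:3]@np.array([x/r*np.sin(th),y/r*np.sin(th),np.cos(th)])
def fplane(c,u,v,z):
    o,d=fray(c,u,v); return o+d*(z-o[2])/d[2]
E
python3 - <<'E'
from h import *
c=load('wrist');t=load('top');s=load('scene');k=.64
def inv(u,v,z): return fplane(c,u*k,v*k,z)
a=np.radians(-14);D=np.array([np.cos(a),np.sin(a)]);N=np.array([-D[1],D[0]])
for th,fl,no in(((246,259),(238,174),(240,25)),((333,259),(329,170),(329,15)),((424,260),(425,169),(423,13))):
    P=[inv(*p,.045) for p in(th,fl,no)]
    print([(p[:2].round(4),(p[:2]@D).round(4),(p[:2]@N).round(4)) for p in P])
    d=c['depth'][int(th[1]*k)-2:int(th[1]*k)+3,int(th[0]*k)]; print('depth',d)
# two-view height: top pixels of thumb plates & nozzle(800 scale) with wrist ray
def pray(c,u,v):
    T=c['cam_to_world'];d=T[:3,:3]@np.array([(u-c['cx'])/f(c),(v-c['cy'])/f(c),1]);return T[:3,3],d/np.linalg.norm(d)
def tri(A,B):
    (o,d),(p,e)=A,B; x=np.linalg.lstsq(np.stack([d,-e],1),p-o,rcond=None)[0]; a=o+x[0]*d;b=p+x[1]*e; return ((a+b)/2).round(4),np.linalg.norm(a-b).round(4)
for w,tp,sc in(((246,259),(234,323),(564,310)),((333,259),(273,335),(528,299)),((424,260),(311,346),(493,292))):
    W=fray(c,w[0]*k,w[1]*k);print('tri top',tri(W,pray(t,tp[0]*k,tp[1]*k)),'scene',tri(W,pray(s,sc[0]*k,sc[1]*k)))
E
```

```text
[(array([0.5053, 0.2753]), np.float64(0.4237), np.float64(0.3894)), (array([0.5675, 0.2629]), np.float64(0.4871), np.float64(0.3923)), (array([0.6766, 0.2347]), np.float64(0.5997), np.float64(0.3914))]
depth [0.33831975 0.3320194  0.32656172 0.32106248 0.32090375]
[(array([0.4888, 0.2112]), np.float64(0.4232), np.float64(0.3232)), (array([0.5515, 0.1972]), np.float64(0.4874), np.float64(0.3248)), (array([0.6624, 0.1701]), np.float64(0.6015), np.float64(0.3253))]
depth [0.33685952 0.33109578 0.32538843 0.32107264 0.32159802]
[(array([0.4721, 0.1475]), np.float64(0.4224), np.float64(0.2573)), (array([0.5355, 0.1318]), np.float64(0.4877), np.float64(0.2574)), (array([0.6469, 0.1055]), np.float64(0.6021), np.float64(0.2589))]
depth [0.33534437 0.32957497 0.32496485 0.320894   0.32238472]
tri top (array([0.5075, 0.2696, 0.0616]), np.float64(0.0012)) scene (array([0.5043, 0.2791, 0.0378]), np.float64(0.002))
tri top (array([0.4908, 0.2074, 0.0573]), np.float64(0.0031)) scene (array([0.4889, 0.2123, 0.0458]), np.float64(0.0024))
tri top (array([0.4745, 0.1454, 0.0521]), np.float64(0.0046)) scene (array([0.4715, 0.1481, 0.0415]), np.float64(0.0014))
```

```bash
cat > chk.py <<'E'
from h import *
import sys
s=arm.get_state(); a=np.radians(-14); D=np.array([np.cos(a),np.sin(a),0]); N=np.array([-D[1],D[0],0])
F=s['ft_force']@D; print('t %.2f D %.4f N %.4f z %.4f F %.1f all %s w %.4f g %.0f'%(s['clock'],s['tool_pos']@D,s['tool_pos']@N,s['tool_pos'][2],F,s['ft_force'].round(1),s['gripper_width'],s['finger_force']))
sys.exit(F<-float(sys.argv[1]) if len(sys.argv)>1 else 0)
E
python3 -m crank '[{"tx":-0.33,"ty":0.2,"tz":0.2,"ax":0,"ay":0,"az":0},{"tx":-0.33,"ty":0.2,"tz":0.6,"ax":0,"ay":0,"az":0},{"tx":-0.33,"ty":0.2,"tz":1,"ax":0,"ay":0,"az":0}]' >/dev/null; python3 chk.py
python3 -m crank '[{"tx":0,"ty":0,"tz":0.4,"ax":0,"ay":0,"az":0},{"tx":0,"ty":0,"tz":0.8,"ax":0,"ay":0,"az":0},{"tx":0,"ty":0,"tz":0.97,"ax":0,"ay":0,"az":0},{"tx":0,"ty":0,"tz":0.97,"ax":0,"ay":0,"az":0},{"tx":0,"ty":0,"tz":0.97,"ax":0,"ay":0,"az":0}]' >/dev/null; python3 chk.py; python3 go.py
```

```text
t 2.55 D 0.3911 N 0.2572 z 0.1312 F 0.4 all [ 0.2 -0.9 -0.2] w 0.0001 g 0
t 3.05 D 0.3907 N 0.2585 z 0.0346 F 0.1 all [-0.  -0.5  0.5] w 0.0003 g 0
clock 3.05 pos [0.4416 0.1563 0.0346] yaw x -14.08 zaxis [ 0. -0. -1.] F [-0.  -0.5  0.5] w 0.0003 q [-0.13  0.52 -0.33  2.14  0.33  0.52 -2.53]
```

```bash
set -e
python3 -m crank '[{"tx":0.05,"ty":0,"tz":0,"ax":0,"ay":0,"az":0},{"tx":0.1,"ty":0,"tz":0,"ax":0,"ay":0,"az":0},{"tx":0.15,"ty":0,"tz":0,"ax":0,"ay":0,"az":0}]' >/dev/null; python3 chk.py 7
python3 -m crank '[{"tx":0.03,"ty":0,"tz":0,"ax":0,"ay":0,"az":0}]' >/dev/null; python3 chk.py 7
python3 -m crank '[{"tx":0.03,"ty":0,"tz":0,"ax":0,"ay":0,"az":0}]' >/dev/null; python3 chk.py 7
python3 -m crank '[{"tx":0.03,"ty":0,"tz":0,"ax":0,"ay":0,"az":0}]' >/dev/null; python3 chk.py 7
python3 -m crank '[{"tx":0.03,"ty":0,"tz":0,"ax":0,"ay":0,"az":0}]' >/dev/null; python3 chk.py 7
python3 -m crank '[{"tx":0.03,"ty":0,"tz":0,"ax":0,"ay":0,"az":0}]' >/dev/null; python3 chk.py 7
python3 -m crank '[{"tx":0.03,"ty":0,"tz":0,"ax":0,"ay":0,"az":0}]' >/dev/null; python3 chk.py 7
python3 -m crank '[{"tx":0.03,"ty":0,"tz":0,"ax":0,"ay":0,"az":0}]' >/dev/null; python3 chk.py 7
```

```text
t 3.35 D 0.4065 N 0.2597 z 0.0354 F -0.3 all [-0.5 -0.7  0.1] w 0.0004 g 0False
```

```bash
sed -i 's/sys.exit(\(.*\))$/sys.exit(int(\1))/' chk.py; tail -1 chk.py; set -e
python3 -m crank '[{"tx":0.03,"ty":0,"tz":0,"ax":0,"ay":0,"az":0}]' >/dev/null; python3 chk.py 7
python3 -m crank '[{"tx":0.03,"ty":0,"tz":0,"ax":0,"ay":0,"az":0}]' >/dev/null; python3 chk.py 7
python3 -m crank '[{"tx":0.03,"ty":0,"tz":0,"ax":0,"ay":0,"az":0}]' >/dev/null; python3 chk.py 7
python3 -m crank '[{"tx":0.03,"ty":0,"tz":0,"ax":0,"ay":0,"az":0}]' >/dev/null; python3 chk.py 7
python3 -m crank '[{"tx":0.03,"ty":0,"tz":0,"ax":0,"ay":0,"az":0}]' >/dev/null; python3 chk.py 7
python3 -m crank '[{"tx":0.03,"ty":0,"tz":0,"ax":0,"ay":0,"az":0}]' >/dev/null; python3 chk.py 7
python3 -m crank '[{"tx":0.03,"ty":0,"tz":0,"ax":0,"ay":0,"az":0}]' >/dev/null; python3 chk.py 7
```

```text
sys.exit(int(F<-float(sys.argv[1]) if len(sys.argv)>1 else 0))
t 3.45 D 0.4093 N 0.2596 z 0.0349 F -0.4 all [-0.4  0.2  0.3] w 0.0000 g 0
t 3.55 D 0.4115 N 0.2595 z 0.0346 F -1.1 all [-1.   0.8  0.2] w -0.0001 g 1
t 3.65 D 0.4134 N 0.2594 z 0.0342 F -2.8 all [-2.4  2.   1.5] w -0.0003 g 1
t 3.75 D 0.4162 N 0.2595 z 0.0340 F -3.5 all [-3.3  1.4  1.4] w 0.0001 g 1
t 3.85 D 0.4195 N 0.2595 z 0.0341 F -2.9 all [-2.9  0.4  1.3] w -0.0004 g 1
t 3.95 D 0.4228 N 0.2596 z 0.0341 F -3.2 all [-3.   1.3  0.4] w 0.0001 g 1
t 4.05 D 0.4260 N 0.2596 z 0.0342 F -3.1 all [-3.   0.8  0.5] w 0.0002 g 1
```

```bash
set -e
python3 -m crank '[{"tx":0.03,"ty":0,"tz":0,"ax":0,"ay":0,"az":0}]' >/dev/null; python3 chk.py 8
python3 -m crank '[{"tx":0.03,"ty":0,"tz":0,"ax":0,"ay":0,"az":0}]' >/dev/null; python3 chk.py 8
python3 -m crank '[{"tx":0.03,"ty":0,"tz":0,"ax":0,"ay":0,"az":0}]' >/dev/null; python3 chk.py 8
python3 -m crank '[{"tx":0.03,"ty":0,"tz":0,"ax":0,"ay":0,"az":0}]' >/dev/null; python3 chk.py 8
python3 -m crank '[{"tx":0.03,"ty":0,"tz":0,"ax":0,"ay":0,"az":0}]' >/dev/null; python3 chk.py 8
python3 -m crank '[{"tx":0.03,"ty":0,"tz":0,"ax":0,"ay":0,"az":0}]' >/dev/null; python3 chk.py 8
python3 -m crank '[{"tx":0.03,"ty":0,"tz":0,"ax":0,"ay":0,"az":0}]' >/dev/null; python3 chk.py 8
python3 -m crank '[{"tx":0.03,"ty":0,"tz":0,"ax":0,"ay":0,"az":0}]' >/dev/null; python3 chk.py 8
python3 -m crank '[{"tx":0.03,"ty":0,"tz":0,"ax":0,"ay":0,"az":0}]' >/dev/null; python3 chk.py 8
python3 -m crank '[{"tx":0.03,"ty":0,"tz":0,"ax":0,"ay":0,"az":0}]' >/dev/null; python3 chk.py 8
python3 -m crank '[{"tx":0.03,"ty":0,"tz":0,"ax":0,"ay":0,"az":0}]' >/dev/null; python3 chk.py 8
python3 -m crank '[{"tx":0.03,"ty":0,"tz":0,"ax":0,"ay":0,"az":0}]' >/dev/null; python3 chk.py 8
python3 -m crank '[{"tx":0.03,"ty":0,"tz":0,"ax":0,"ay":0,"az":0}]' >/dev/null; python3 chk.py 8
python3 -m crank '[{"tx":0.03,"ty":0,"tz":0,"ax":0,"ay":0,"az":0}]' >/dev/null; python3 chk.py 8
python3 -m crank '[{"tx":0.03,"ty":0,"tz":0,"ax":0,"ay":0,"az":0}]' >/dev/null; python3 chk.py 8
```

```text
t 4.15 D 0.4292 N 0.2596 z 0.0343 F -3.5 all [-3.3  1.2  1.4] w -0.0001 g 1
t 4.25 D 0.4323 N 0.2596 z 0.0343 F -2.1 all [-2.   0.6  1.4] w 0.0001 g 1
t 4.35 D 0.4353 N 0.2596 z 0.0343 F -2.6 all [-2.4  1.5  0.2] w -0.0004 g 1
t 4.45 D 0.4383 N 0.2596 z 0.0343 F -3.1 all [-2.9  1.3  0.8] w 0.0002 g 1
t 4.55 D 0.4413 N 0.2597 z 0.0343 F -3.0 all [-2.7  1.6  0.7] w -0.0002 g 1
t 4.65 D 0.4443 N 0.2597 z 0.0343 F -2.2 all [-1.7  2.5  1.5] w -0.0001 g 1
t 4.75 D 0.4473 N 0.2597 z 0.0343 F -2.9 all [-2.4  2.1  1.1] w 0.0002 g 1
t 4.85 D 0.4503 N 0.2597 z 0.0343 F -3.0 all [-2.6  2.2  1.5] w 0.0001 g 1
t 4.95 D 0.4533 N 0.2597 z 0.0343 F -3.0 all [-2.5  2.6  2.2] w -0.0002 g 1
t 5.05 D 0.4563 N 0.2596 z 0.0343 F -3.1 all [-2.6  2.4  1.2] w 0.0003 g 1
t 5.15 D 0.4592 N 0.2596 z 0.0343 F -3.7 all [-2.9  3.8  1.9] w 0.0003 g 1
t 5.25 D 0.4622 N 0.2595 z 0.0342 F -2.6 all [-2.3  1.6  1.1] w -0.0004 g 1
t 5.35 D 0.4652 N 0.2595 z 0.0342 F -2.8 all [-2.4  2.1  0.9] w -0.0002 g 1
t 5.45 D 0.4655 N 0.2594 z 0.0337 F -13.8 all [-12.6   6.4   5.4] w 0.0004 g 7
```

```bash

python3 -m crank '[{"tx":-0.3,"ty":0,"tz":0,"ax":0,"ay":0,"az":0},{"tx":-0.7,"ty":0,"tz":0,"ax":0,"ay":0,"az":0},{"tx":-0.7,"ty":-0.3,"tz":0,"ax":0,"ay":0,"az":0},{"tx":-0.7,"ty":-0.66,"tz":0,"ax":0,"ay":0,"az":0},{"tx":-0.68,"ty":-0.66,"tz":0,"ax":0,"ay":0,"az":0},{"tx":-0.66,"ty":-0.66,"tz":0,"ax":0,"ay":0,"az":0},{"tx":-0.61,"ty":-0.66,"tz":0,"ax":0,"ay":0,"az":0},{"tx":-0.61,"ty":-0.66,"tz":0,"ax":0,"ay":0,"az":0}]' >/dev/null; python3 chk.py; python3 go.py
```

```text
t 6.25 D 0.4085 N 0.3239 z 0.0341 F -0.3 all [-0.4 -0.2 -0. ] w -0.0001 g 0
clock 6.25 pos [0.4748 0.2155 0.0341] yaw x -14.15 zaxis [ 0.    -0.001 -1.   ] F [-0.4 -0.2 -0. ] w -0.0001 q [-0.22  0.58 -0.33  2.02  0.33  0.59 -2.6 ]
```

```bash
set -e
python3 -m crank '[{"tx":0.03,"ty":0,"tz":0,"ax":0,"ay":0,"az":0}]' >/dev/null; python3 chk.py 8
python3 -m crank '[{"tx":0.03,"ty":0,"tz":0,"ax":0,"ay":0,"az":0}]' >/dev/null; python3 chk.py 8
python3 -m crank '[{"tx":0.03,"ty":0,"tz":0,"ax":0,"ay":0,"az":0}]' >/dev/null; python3 chk.py 8
python3 -m crank '[{"tx":0.03,"ty":0,"tz":0,"ax":0,"ay":0,"az":0}]' >/dev/null; python3 chk.py 8
python3 -m crank '[{"tx":0.03,"ty":0,"tz":0,"ax":0,"ay":0,"az":0}]' >/dev/null; python3 chk.py 8
python3 -m crank '[{"tx":0.03,"ty":0,"tz":0,"ax":0,"ay":0,"az":0}]' >/dev/null; python3 chk.py 8
python3 -m crank '[{"tx":0.03,"ty":0,"tz":0,"ax":0,"ay":0,"az":0}]' >/dev/null; python3 chk.py 8
python3 -m crank '[{"tx":0.03,"ty":0,"tz":0,"ax":0,"ay":0,"az":0}]' >/dev/null; python3 chk.py 8
python3 -m crank '[{"tx":0.03,"ty":0,"tz":0,"ax":0,"ay":0,"az":0}]' >/dev/null; python3 chk.py 8
python3 -m crank '[{"tx":0.03,"ty":0,"tz":0,"ax":0,"ay":0,"az":0}]' >/dev/null; python3 chk.py 8
python3 -m crank '[{"tx":0.03,"ty":0,"tz":0,"ax":0,"ay":0,"az":0}]' >/dev/null; python3 chk.py 8
python3 -m crank '[{"tx":0.03,"ty":0,"tz":0,"ax":0,"ay":0,"az":0}]' >/dev/null; python3 chk.py 8
python3 -m crank '[{"tx":0.03,"ty":0,"tz":0,"ax":0,"ay":0,"az":0}]' >/dev/null; python3 chk.py 8
python3 -m crank '[{"tx":0.03,"ty":0,"tz":0,"ax":0,"ay":0,"az":0}]' >/dev/null; python3 chk.py 8
python3 -m crank '[{"tx":0.03,"ty":0,"tz":0,"ax":0,"ay":0,"az":0}]' >/dev/null; python3 chk.py 8
python3 -m crank '[{"tx":0.03,"ty":0,"tz":0,"ax":0,"ay":0,"az":0}]' >/dev/null; python3 chk.py 8
python3 -m crank '[{"tx":0.03,"ty":0,"tz":0,"ax":0,"ay":0,"az":0}]' >/dev/null; python3 chk.py 8
python3 -m crank '[{"tx":0.03,"ty":0,"tz":0,"ax":0,"ay":0,"az":0}]' >/dev/null; python3 chk.py 8
python3 -m crank '[{"tx":0.03,"ty":0,"tz":0,"ax":0,"ay":0,"az":0}]' >/dev/null; python3 chk.py 8
python3 -m crank '[{"tx":0.03,"ty":0,"tz":0,"ax":0,"ay":0,"az":0}]' >/dev/null; python3 chk.py 8
python3 -m crank '[{"tx":0.03,"ty":0,"tz":0,"ax":0,"ay":0,"az":0}]' >/dev/null; python3 chk.py 8
```

```text
t 6.35 D 0.4104 N 0.3243 z 0.0341 F -0.4 all [-0.3  0.4  0.1] w 0.0000 g 0
t 6.45 D 0.4129 N 0.3247 z 0.0341 F -3.3 all [-3.3  0.5 -0. ] w 0.0005 g 2
t 6.55 D 0.4152 N 0.3248 z 0.0340 F -2.4 all [-2.5 -0.2  1.6] w -0.0003 g 2
t 6.65 D 0.4183 N 0.3250 z 0.0340 F -3.7 all [-3.9 -0.3  1.3] w -0.0003 g 2
t 6.75 D 0.4216 N 0.3252 z 0.0340 F -4.1 all [-4.1  0.3  1.7] w -0.0000 g 2
t 6.85 D 0.4248 N 0.3252 z 0.0341 F -2.8 all [-2.9 -0.3  0.5] w 0.0001 g 2
t 6.95 D 0.4280 N 0.3253 z 0.0341 F -3.2 all [-3.4 -0.3  0.9] w -0.0004 g 2
t 7.05 D 0.4311 N 0.3253 z 0.0341 F -3.1 all [-3.2  0.2  0.3] w 0.0001 g 2
t 7.15 D 0.4342 N 0.3254 z 0.0342 F -3.5 all [-3.7 -0.4  0.7] w 0.0001 g 2
t 7.25 D 0.4372 N 0.3254 z 0.0342 F -3.7 all [-3.8  0.2  0.2] w 0.0000 g 2
t 7.35 D 0.4402 N 0.3254 z 0.0342 F -3.9 all [-4.  -0.3 -0.1] w 0.0001 g 2
t 7.45 D 0.4432 N 0.3254 z 0.0342 F -3.4 all [-3.7 -0.9  0.1] w 0.0005 g 2
t 7.55 D 0.4462 N 0.3255 z 0.0342 F -3.5 all [-3.6 -0.1  0.2] w -0.0003 g 2
t 7.65 D 0.4492 N 0.3255 z 0.0342 F -3.3 all [-3.5 -0.2  0.6] w 0.0001 g 2
t 7.75 D 0.4522 N 0.3255 z 0.0342 F -3.6 all [-3.7  0.1 -0.3] w -0.0001 g 2
t 7.85 D 0.4552 N 0.3255 z 0.0342 F -2.9 all [-3.3 -1.2  0.1] w -0.0003 g 2
t 7.95 D 0.4583 N 0.3255 z 0.0342 F -4.4 all [-4.4  0.7 -0.8] w -0.0000 g 2
t 8.05 D 0.4612 N 0.3254 z 0.0342 F -3.4 all [-3.4  0.2 -1.3] w 0.0001 g 2
t 8.15 D 0.4642 N 0.3255 z 0.0342 F -2.7 all [-2.7  0.1 -0.7] w 0.0001 g 2
t 8.25 D 0.4646 N 0.3255 z 0.0338 F -13.3 all [-13.1   2.4   3.8] w -0.0000 g 7
```

```bash
set -e
python3 -m crank '[{"tx":-0.3,"ty":0,"tz":0,"ax":0,"ay":0,"az":0},{"tx":-0.7,"ty":0,"tz":0,"ax":0,"ay":0,"az":0},{"tx":-0.7,"ty":-0.3,"tz":0,"ax":0,"ay":0,"az":0},{"tx":-0.7,"ty":-0.66,"tz":0,"ax":0,"ay":0,"az":0},{"tx":-0.68,"ty":-0.66,"tz":0,"ax":0,"ay":0,"az":0},{"tx":-0.64,"ty":-0.66,"tz":0,"ax":0,"ay":0,"az":0},{"tx":-0.6,"ty":-0.66,"tz":0,"ax":0,"ay":0,"az":0},{"tx":-0.6,"ty":-0.66,"tz":0,"ax":0,"ay":0,"az":0}]' >/dev/null; python3 chk.py 5
python3 -m crank '[{"tx":0.03,"ty":0,"tz":0,"ax":0,"ay":0,"az":0}]' >/dev/null; python3 chk.py 7
python3 -m crank '[{"tx":0.03,"ty":0,"tz":0,"ax":0,"ay":0,"az":0}]' >/dev/null; python3 chk.py 7
python3 -m crank '[{"tx":0.03,"ty":0,"tz":0,"ax":0,"ay":0,"az":0}]' >/dev/null; python3 chk.py 7
python3 -m crank '[{"tx":0.03,"ty":0,"tz":0,"ax":0,"ay":0,"az":0}]' >/dev/null; python3 chk.py 7
python3 -m crank '[{"tx":0.03,"ty":0,"tz":0,"ax":0,"ay":0,"az":0}]' >/dev/null; python3 chk.py 7
python3 -m crank '[{"tx":0.03,"ty":0,"tz":0,"ax":0,"ay":0,"az":0}]' >/dev/null; python3 chk.py 7
python3 -m crank '[{"tx":0.03,"ty":0,"tz":0,"ax":0,"ay":0,"az":0}]' >/dev/null; python3 chk.py 7
python3 -m crank '[{"tx":0.03,"ty":0,"tz":0,"ax":0,"ay":0,"az":0}]' >/dev/null; python3 chk.py 7
python3 -m crank '[{"tx":0.03,"ty":0,"tz":0,"ax":0,"ay":0,"az":0}]' >/dev/null; python3 chk.py 7
python3 -m crank '[{"tx":0.03,"ty":0,"tz":0,"ax":0,"ay":0,"az":0}]' >/dev/null; python3 chk.py 7
python3 -m crank '[{"tx":0.03,"ty":0,"tz":0,"ax":0,"ay":0,"az":0}]' >/dev/null; python3 chk.py 7
python3 -m crank '[{"tx":0.03,"ty":0,"tz":0,"ax":0,"ay":0,"az":0}]' >/dev/null; python3 chk.py 7
python3 -m crank '[{"tx":0.03,"ty":0,"tz":0,"ax":0,"ay":0,"az":0}]' >/dev/null; python3 chk.py 7
python3 -m crank '[{"tx":0.03,"ty":0,"tz":0,"ax":0,"ay":0,"az":0}]' >/dev/null; python3 chk.py 7
python3 -m crank '[{"tx":0.03,"ty":0,"tz":0,"ax":0,"ay":0,"az":0}]' >/dev/null; python3 chk.py 7
python3 -m crank '[{"tx":0.03,"ty":0,"tz":0,"ax":0,"ay":0,"az":0}]' >/dev/null; python3 chk.py 7
```

```text
t 9.05 D 0.4087 N 0.3902 z 0.0342 F -0.5 all [-0.4  0.4  0.3] w -0.0001 g 0
t 9.15 D 0.4104 N 0.3906 z 0.0342 F -0.4 all [-0.3  0.8  0.6] w 0.0002 g 0
t 9.25 D 0.4132 N 0.3909 z 0.0342 F -1.6 all [-1.8 -0.6  0.9] w 0.0002 g 1
t 9.35 D 0.4156 N 0.3910 z 0.0341 F -2.7 all [-2.5  1.2  1.3] w 0.0000 g 1
t 9.45 D 0.4186 N 0.3912 z 0.0341 F -2.9 all [-3.   0.1  0.9] w -0.0001 g 1
t 9.55 D 0.4218 N 0.3913 z 0.0341 F -2.4 all [-2.5 -0.2  1.3] w 0.0002 g 1
t 9.65 D 0.4250 N 0.3914 z 0.0341 F -2.8 all [-2.9 -0.2  1.4] w 0.0000 g 1
t 9.75 D 0.4277 N 0.3913 z 0.0341 F -12.6 all [-12.4   2.3   2.2] w -0.0002 g 6
```

It stopped dead about 37 mm short, so this is the sticking one (the left). I'll back off, rise, open partly and go above its barrel.

```bash
set -e
python3 -m crank '[{"tx":-0.2,"ty":0,"tz":0,"ax":0,"ay":0,"az":0},{"tx":-0.35,"ty":0,"tz":-0.2,"ax":0,"ay":0,"az":0},{"tx":-0.35,"ty":0,"tz":-0.6,"ax":0,"ay":0,"az":0},{"tx":-0.35,"ty":0,"tz":-1,"ax":0,"ay":0,"az":0}]' >/dev/null; python3 chk.py
python3 -m crank '[{"tx":0.4,"ty":0,"tz":-0.2,"ax":0,"ay":0,"az":0},{"tx":0.8,"ty":0,"tz":-0.2,"ax":0,"ay":0,"az":0},{"tx":0.9,"ty":0,"tz":-0.2,"ax":0,"ay":0,"az":0},{"tx":0.9,"ty":0,"tz":-0.2,"ax":0,"ay":0,"az":0},{"tx":0.9,"ty":0,"tz":-0.2,"ax":0,"ay":0,"az":0}]' 0.18 >/dev/null; python3 chk.py
python3 - <<'E'
from h import *
c=cap('wrist'); cv2.imwrite('pics/w2.png',cv2.resize(c['image'],(800,600),interpolation=2))
E
python3 go.py
```

```text
t 10.15 D 0.3930 N 0.3916 z 0.1351 F 1.5 all [1.6 0.3 0.6] w 0.0001 g 0
t 10.65 D 0.4819 N 0.3916 z 0.1536 F -0.9 all [-0.8  0.7  0. ] w 0.0501 g 0
clock 10.7 pos [0.5618 0.2638 0.1537] yaw x -13.9 zaxis [-0.002  0.    -1.   ] F [-0.4  0.3  0.9] w 0.0502 q [-0.21  0.54 -0.38  1.72  0.24  0.93 -2.5 ]
```

View pics/w2.png

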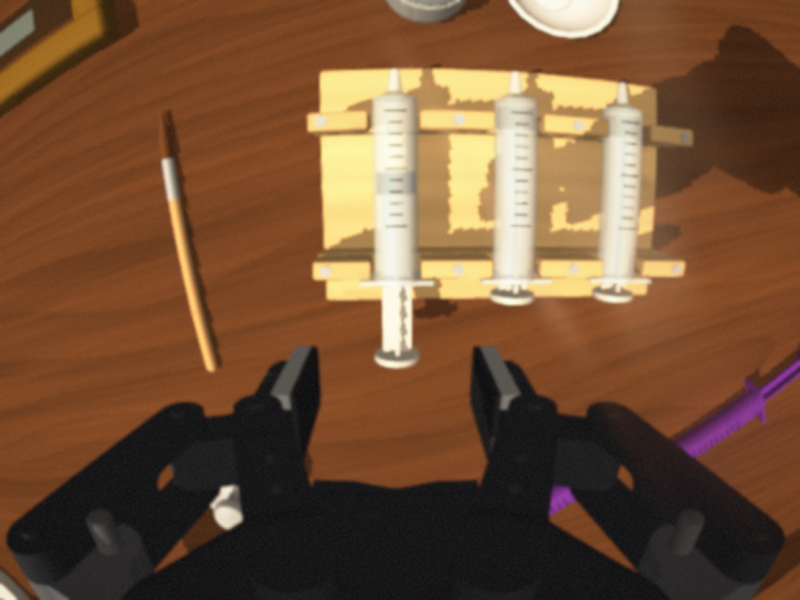

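Picture w2: the right and middle plungers are home (plates at (613,295) and (512,296)). The left one stands out, with its plate at (397,358), flange at (398,283) and tip at (394,72). The boards are at y≈122 and y≈270.

```bash
python3 - <<'E'
from h import *
c=load('wrist');k=.64
a=np.radians(-14);D=np.array([np.cos(a),np.sin(a),0]);N=np.array([-D[1],D[0],0])
w1=dict(c); w1['cam_to_world']=np.array([[-.24,-.936,-.256,.543],[-.971,.232,.063,.152],[0,.264,-.965,.373],[0,0,0,1]])
def tri(A,B):
    (o,d),(p,e)=A,B; x=np.linalg.lstsq(np.stack([d,-e],1),p-o,rcond=None)[0]; a=o+x[0]*d;b=p+x[1]*e; return (a+b)/2,np.linalg.norm(a-b)
for n,b,q in(('tip',(394,72),(240,25)),('flange',(398,283),(238,174)),):
    P=fplane(c,b[0]*k,b[1]*k,.045); m,e=tri(fray(c,b[0]*k,b[1]*k),fray(w1,q[0]*k,q[1]*k))
    print(n,'plane D,N',(P@D).round(4),(P@N).round(4),'tri D,N,z',(m@D).round(4),(m@N).round(4),m[2].round(4),e.round(4))
for n,b,z in(('farboard near edge',(350,132),.055),('nearboard far edge',(350,262),.055),('plate',(397,358),.045)):
    P=fplane(c,b[0]*k,b[1]*k,z); print(n,(P@D).round(4),(P@N).round(4))
# tray by wrist-independent top/scene rays: rim corners at z=.034 from top view (800 px)
t=load('top')
for u,v in((500,204),(584,220),(556,357),(467,341)): print('rim',onplane(t,u*k,v*k,.034).round(4))
s=load('scene')
for u,v in((290,285),(357,299),(306,409),(225,388)): print('rim s',onplane(s,u*k,v*k,.034).round(4))
E
```

```text
tip plane D,N 0.5999 0.3908 tri D,N,z 0.5994 0.3909 0.0464 0.0004
flange plane D,N 0.4837 0.3886 tri D,N,z 0.487 0.3886 0.0566 0.0006
farboard near edge 0.5663 0.4133
nearboard far edge 0.4979 0.4142
plate 0.4382 0.3892
rim [ 0.7362 -0.1684  0.034 ]
rim [ 0.7119 -0.3136  0.034 ]
rim [ 0.4724 -0.2622  0.034 ]
rim [ 0.4945 -0.1141  0.034 ]
rim s [ 0.4772 -0.2476  0.034 ]
rim s [ 0.5038 -0.11    0.034 ]
rim s [ 0.7518 -0.1553  0.034 ]
rim s [ 0.7233 -0.3004  0.034 ]
```

```bash
set -e
python3 -m crank '[{"tx":0.24,"ty":0.01,"tz":0,"ax":0,"ay":0,"az":0},{"tx":0.48,"ty":0.015,"tz":0.1,"ax":0,"ay":0,"az":0},{"tx":0.48,"ty":0.015,"tz":0.4,"ax":0,"ay":0,"az":0},{"tx":0.48,"ty":0.015,"tz":0.6,"ax":0,"ay":0,"az":0},{"tx":0.48,"ty":0.015,"tz":0.6,"ax":0,"ay":0,"az":0}]' >/dev/null; python3 chk.py
python3 -m crank '[{"tx":0,"ty":0,"tz":0.15,"ax":0,"ay":0,"az":0},{"tx":0,"ty":0,"tz":0.3,"ax":0,"ay":0,"az":0},{"tx":0,"ty":0,"tz":0.45,"ax":0,"ay":0,"az":0},{"tx":0,"ty":0,"tz":0.61,"ax":0,"ay":0,"az":0},{"tx":0,"ty":0,"tz":0.61,"ax":0,"ay":0,"az":0},{"tx":0,"ty":0,"tz":0.61,"ax":0,"ay":0,"az":0}]' >/dev/null; python3 chk.py; python3 go.py
```

```text
t 11.20 D 0.5276 N 0.3891 z 0.0909 F 0.3 all [ 0.1 -0.5 -0.1] w 0.0502 g 0
t 11.80 D 0.5308 N 0.3899 z 0.0327 F -0.1 all [-0.4 -1.1  0.6] w 0.0502 g 0
clock 11.8 pos [0.6093 0.2499 0.0327] yaw x -13.99 zaxis [-0.001 -0.    -1.   ] F [-0.4 -1.1  0.6] w 0.0502 q [-0.22  0.75 -0.31  1.68  0.31  0.77 -2.49]
```

```bash
set -e
python3 -m crank '[{"tx":0,"ty":0,"tz":0,"ax":0,"ay":0,"az":0},{"tx":0,"ty":0,"tz":0,"ax":0,"ay":0,"az":0},{"tx":0,"ty":0,"tz":0,"ax":0,"ay":0,"az":0},{"tx":0,"ty":0,"tz":0,"ax":0,"ay":0,"az":0},{"tx":0,"ty":0,"tz":0,"ax":0,"ay":0,"az":0},{"tx":0,"ty":0,"tz":0,"ax":0,"ay":0,"az":0}]' -1 30 >/dev/null; python3 chk.py
python3 -m crank '[{"tx":0,"ty":0,"tz":-0.1,"ax":0,"ay":0,"az":0},{"tx":0,"ty":0,"tz":-0.25,"ax":0,"ay":0,"az":0},{"tx":0,"ty":0,"tz":-0.5,"ax":0,"ay":0,"az":0},{"tx":0,"ty":0,"tz":-0.8,"ax":0,"ay":0,"az":0},{"tx":0,"ty":0,"tz":-1,"ax":0,"ay":0,"az":0},{"tx":0,"ty":0,"tz":-1,"ax":0,"ay":0,"az":0},{"tx":0,"ty":0,"tz":-1,"ax":0,"ay":0,"az":0}]' >/dev/null; python3 chk.py
python3 - <<'E'
from h import *
c=cap('wrist'); cv2.imwrite('pics/w3.png',c['image'])
E
python3 go.py .619 -.212 .13 -12
```

```text
t 12.40 D 0.5315 N 0.3906 z 0.0341 F 0.6 all [0.6 0.  6.4] w 0.0230 g 30
t 13.10 D 0.5311 N 0.3894 z 0.1337 F -0.9 all [-0.9  0.1 -0.2] w 0.0225 g 30
clock 13.15 pos [0.6089 0.2491 0.1327] yaw x -14.02 zaxis [-0.001 -0.001 -1.   ] F [-0.9 -0.6 -0.5] w 0.0228 q [-0.19  0.62 -0.36  1.64  0.26  0.93 -2.45]
shift [1.214 4.45  0.033]
turn [ 0.002  0.001 -0.045]
```

View pics/w3.png

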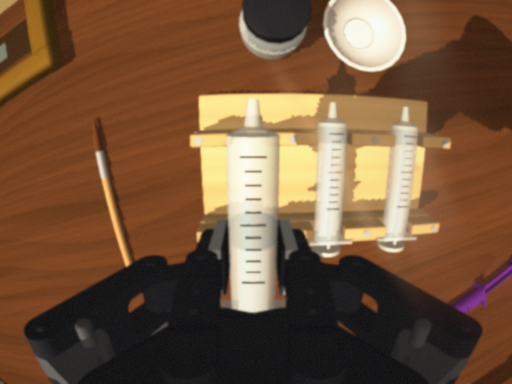

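The syringe is held level at (253,215), and the other two still lie in the rack. Carrying it to the tray.

```bash
set -e
python3 -m crank '[{"tx":0.05,"ty":0.2,"tz":0,"ax":0,"ay":0,"az":0},{"tx":0.15,"ty":0.55,"tz":0,"ax":0,"ay":0,"az":0},{"tx":0.24,"ty":0.9,"tz":0,"ax":0,"ay":0,"az":0}]' >/dev/null
python3 -m crank '[{"tx":0.1,"ty":0.35,"tz":0,"ax":0,"ay":0,"az":0},{"tx":0.2,"ty":0.7,"tz":0,"ax":0,"ay":0,"az":0},{"tx":0.27,"ty":1,"tz":0,"ax":0,"ay":0,"az":0}]' >/dev/null
python3 -m crank '[{"tx":0.1,"ty":0.35,"tz":0,"ax":0,"ay":0,"az":0},{"tx":0.2,"ty":0.7,"tz":0,"ax":0,"ay":0,"az":0},{"tx":0.27,"ty":1,"tz":0,"ax":0,"ay":0,"az":0}]' >/dev/null
python3 -m crank '[{"tx":0.1,"ty":0.35,"tz":0,"ax":0,"ay":0,"az":0},{"tx":0.2,"ty":0.7,"tz":0,"ax":0,"ay":0,"az":0},{"tx":0.27,"ty":0.9,"tz":0,"ax":0,"ay":0,"az":0},{"tx":0.27,"ty":0.9,"tz":0,"ax":0,"ay":0,"az":0}]' >/dev/null
python3 chk.py
python3 - <<'E'
from h import *
c=cap('wrist'); t=cap('top'); cv2.imwrite('pics/w4.png',cv2.resize(np.hstack([c['image'],t['image']]),(800,300),interpolation=3))
E
python3 go.py .619 -.212 .13 -12
```

```text
t 14.45 D 0.6358 N 0.0046 z 0.1313 F -0.1 all [-0.1 -0.1 -0.4] w 0.0231 g 30
clock 14.55 pos [ 0.6186 -0.144   0.1319] yaw x -14.05 zaxis [-0.003  0.001 -1.   ] F [-0.3  1.9  0.3] w 0.0231 q [ 0.41  0.58 -0.32  1.7   0.22  0.9  -1.82]
shift [0.169 0.659 0.018]
turn [-0.001  0.004 -0.045]
```

View pics/w4.png

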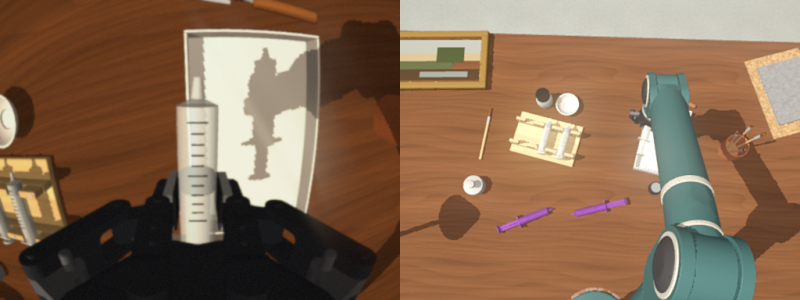

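The left panel shows the tray with its far rim corners at (186,30) and (319,37), and the syringe over its left wall. The right panel shows the rest undisturbed. Checking the tray centre from the wrist.

```bash
python3 - <<'E'
from h import *
c=load('wrist')
A,B=[fplane(c,u*1.28,v*1.28,.034)[:2] for u,v in((186,31),(319,37))]
e=(B-A)/np.linalg.norm(B-A); n=np.array([e[1],-e[0]]); n*=-np.sign(n[0]); print(A,B,np.linalg.norm(B-A),'yaw',np.degrees(np.arctan2(-n[1],-n[0])),'centre',(A+B)/2+n*.12)
E
```

```text
[ 0.73769433 -0.1697336 ] [ 0.7055703  -0.31376559] 0.14757088988612763 yaw -12.573121213493268 centre [ 0.60451003 -0.21562735]
```

```bash
set -e
python3 -m crank '[{"tx":0.05,"ty":0.35,"tz":0,"ax":0,"ay":0,"az":-0.02},{"tx":0.15,"ty":0.72,"tz":0,"ax":0,"ay":0,"az":-0.04},{"tx":0.15,"ty":0.72,"tz":0.3,"ax":0,"ay":0,"az":-0.04},{"tx":0.15,"ty":0.72,"tz":0.6,"ax":0,"ay":0,"az":-0.04},{"tx":0.15,"ty":0.72,"tz":0.8,"ax":0,"ay":0,"az":-0.04},{"tx":0.15,"ty":0.72,"tz":0.9,"ax":0,"ay":0,"az":-0.04},{"tx":0.15,"ty":0.72,"tz":0.9,"ax":0,"ay":0,"az":-0.04}]' >/dev/null; python3 chk.py
python3 -m crank '[{"tx":0,"ty":0,"tz":0.1,"ax":0,"ay":0,"az":0},{"tx":0,"ty":0,"tz":0.2,"ax":0,"ay":0,"az":0},{"tx":0,"ty":0,"tz":0.3,"ax":0,"ay":0,"az":0},{"tx":0,"ty":0,"tz":0.3,"ax":0,"ay":0,"az":0}]' >/dev/null; python3 go.py .616 -.218 .008
```

```text
t 15.25 D 0.6497 N -0.0601 z 0.0415 F -0.6 all [-0.4  1.1 -0.2] w 0.0230 g 30
clock 15.65 pos [ 0.6156 -0.2174  0.0117] yaw x -12.19 zaxis [-0.003  0.001 -1.   ] F [-0.5  0.6 -0.3] w 0.0234 q [ 0.48  0.77 -0.27  1.69  0.28  0.72 -1.71]
shift [0.005 0.005 0.037]
```

```bash
set -e
python3 -m crank '[{"tx":0,"ty":0,"tz":0.02,"ax":0,"ay":0,"az":0},{"tx":0,"ty":0,"tz":0.04,"ax":0,"ay":0,"az":0},{"tx":0,"ty":0,"tz":0.04,"ax":0,"ay":0,"az":0}]' >/dev/null; python3 chk.py
python3 -m crank '[{"tx":0,"ty":0,"tz":0,"ax":0,"ay":0,"az":0},{"tx":0,"ty":0,"tz":0,"ax":0,"ay":0,"az":0},{"tx":0,"ty":0,"tz":0,"ax":0,"ay":0,"az":0},{"tx":0,"ty":0,"tz":0,"ax":0,"ay":0,"az":0},{"tx":0,"ty":0,"tz":0,"ax":0,"ay":0,"az":0}]' 0.18 >/dev/null; python3 chk.py
python3 -m crank '[{"tx":0,"ty":0,"tz":-0.1,"ax":0,"ay":0,"az":0},{"tx":0,"ty":0,"tz":-0.4,"ax":0,"ay":0,"az":0},{"tx":0,"ty":0,"tz":-0.8,"ax":0,"ay":0,"az":0},{"tx":0,"ty":0,"tz":-1,"ax":0,"ay":0,"az":0}]' >/dev/null
python3 -m crank '[{"tx":-0.3,"ty":0,"tz":-0.3,"ax":0,"ay":0,"az":0},{"tx":-0.7,"ty":0,"tz":-0.7,"ax":0,"ay":0,"az":0},{"tx":-1,"ty":0,"tz":-1,"ax":0,"ay":0,"az":0},{"tx":-1,"ty":0,"tz":-1,"ax":0,"ay":0,"az":0},{"tx":-1,"ty":0,"tz":-1,"ax":0,"ay":0,"az":0}]' >/dev/null;python3 chk.py
python3 - <<'E'
from h import *
c=cap('wrist'); t=cap('scene'); cv2.imwrite('pics/w5.png',cv2.resize(np.hstack([c['image'],t['image'][110:302,180:436].repeat(2,0).repeat(2,1)]),(800,300),interpolation=3))
E
```

```text
t 15.95 D 0.6511 N -0.0621 z 0.0093 F -0.4 all [-0.5 -0.3 -1.2] w 0.0229 g 30
t 16.45 D 0.6511 N -0.0620 z 0.0094 F 0.2 all [ 0.1 -0.6  0.2] w 0.0501 g 0
t 17.35 D 0.5515 N -0.0655 z 0.2113 F 0.3 all [ 0.5  0.7 -0.2] w 0.0505 g 0
```

View pics/w5.png

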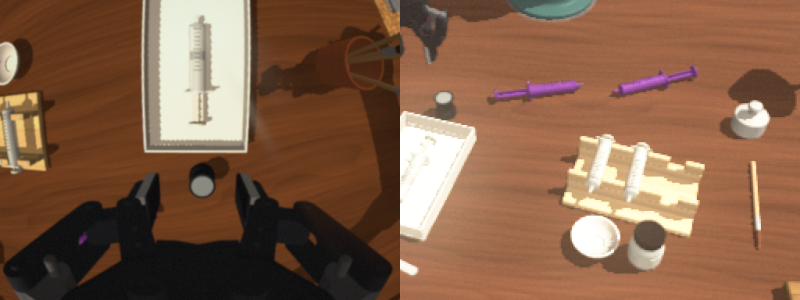

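The stuck syringe lies flat in the tray (left panel (198,70)) with its plunger still out. The other two are home in the rack, and nothing else has been moved.

```bash
python3 -c "from bench import arm; print(arm.hand_in())"
```

```text
the job is handed in; nothing more can be done
None
```

I tested all three syringes and handed the job in: the middle and right ones went fully home and lie in the rack, and the left one stopped about 37 mm short and now lies flat in the discard tray with its plunger as it stopped.

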